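# Set the batch indicator to red with flicks of its thumbwheel

## Robot

A 6-joint arm with a two-finger parallel gripper is mounted at the origin on a cart in front of the work surface, level with it; the furniture and walls round the work are solid. World frame = base frame: x ahead of the robot, y to its left, z up, the work surface at z = 0. Lengths are in mm, angles in rad, forces in N, time in s.
With the tool pointing down it reaches from about 350 to 950 mm from the base axis. Payload 17.4 kg.
Tool frame: the origin (TCP) lies at the very end of the fingers, on their centre line; the grasp point (between the pads) lies 19 mm behind it (arm.grip_point_offset is the z of the grasp point in the tool frame, in mm); z points along the fingers, y is the line along which they close (so a half turn about z gives the same grasp; the last joint's range is limited). The gripper opens to 93 mm and grips with 3 to 60 N. Pads are 15 mm wide; open, the fingers measure 128 mm over their backs; the gripper's body (75 mm by 188 mm) begins 65 mm behind the grasp point.
Start: joints at [1.201, 0.116, 1.442, -0, 1.584, -0.038], TCP at [219.886, 638.187, 218.646] pointing down, gripper open.
Joint ranges: [-2.83, 2.83], [-0.83, 2.19], [0.07, 2.5], [-1.14, 4.28], [0.01, 3], [-2.97, 2.97]. Speed limits (rad/s): [1.89, 1.89, 2.22, 3.14, 3.14, 3.14].

## Interface

Orientations are given as a rotation vector (axis times angle).
In Python, from station import arm, imaging gives the robot as it stands. The module is installed in compiled form; this text tells all that it offers.
- The arm moves only by the tool arm_command, never from a script. Its argument "deltas" is one flat list of numbers, 4 for each row, row after row: the shift along the tool's x, y, z in cm, then the turn about the tool's z in rad. In form: [tx, ty, tz, twist, tx, ty, tz, twist, ...]. A call has 1 to 12 rows; each row is the pose to reach, as a shift and turn from the pose commanded when the call began, along the tool's axes at that moment; what a row does not reach only later rows make up. A row lasts 1/12 s, in which the tool goes at most 41.7 mm and 7.16 degrees, less where a joint would pass 70% of its speed; a pose out of reach is approached as far as the arm can. A call with a gripper value outside its range is refused whole. "gripper" is the closure, from -1 (fully open) to 1 (shut), set as the call begins (left out, the last holds). The fingers move at their own pace and stop on an object; the grip force is fixed at half the most. Time passes only in rows, so rows that repeat a pose let the fingers close. It gives the time, the measured TCP pose, the force, the opening and the grip force at its end, in the units of the state.
- arm.get_state(): the state, without advancing time (a new reading comes with each control period).
- imaging.camera(name): name is "scene" or "top"; returns a dict with "image" (420x560x3 uint8, red, green, blue), "fx", "fy", "cx", "cy" (pixels), "xyz" and "rotation" of the camera in the world. Camera axes: x right, y down, z forward; pixel columns grow to the right and rows downward; lengths in mm; the calibration is good to about 2 mm. A picture is of the moment at which its call begins. There is no depth.
- arm.sign_off(): hands the job in; it is judged then, once.
The state is a dict: "clock": time; "q": joint angles; "joint_vel": joint speeds; "tau": joint torques, N m; "position": TCP position; "tool_rot": TCP orientation; "ft_force": force on the tool from outside, world axes, zero at the start; "wrist_torque": the same for the moment, N m; "finger_gap": finger opening in mm; "grasp_force": force on a finger pad.
Only numpy, scipy, OpenCV 4.12 (cv2) and the standard library are available. Lean on these libraries where they do the work, as an engineer would, in place of code of your own. Each camera call takes 0.05 s, during which the arm holds its last target. There are 200 camera calls.

## Task

Flick the thumbwheel of the grey batch indicator with a fingertip until its red segment has clicked in at the white pointer, without running past red. Do not lift, tip or shove the indicator, and leave the two vials and the pack of cards beside it undisturbed. Finish with the hand clear.

Things in the scene. Friction and masses are not known exactly. Their poses are not given: they have to be found in the camera images.
- counter: Batch indicator: loose 0.9 kg grey box on a black foot, 96 mm deep (x -30 to +66 mm), 124 mm wide (y), 56 mm high, white pointer on its cover. Origin: underside, on the wheel's vertical axis. Own -x is its front (faces the robot within 0.4 rad), +y its left as the robot sees it, z up. The front half of the flat-lying wheel is exposed: the cover ends at x = 0, the foot below at x = -30 mm.
- wheel_centre (a point): Fixed on the indicator: on the wheel's axis, at mid-height of the wheel, 31 mm above the underside. The wheel spans 22 to 40 mm above the underside. Eight upright ribs, 5 mm thick, stand out from its 40 mm root radius to 52 mm radius; the gaps between them are about 29 mm clear at 44 mm radius.
- thumbwheel (a joint): Wheel angle, rad, growing counter-clockwise from above (its front edge moves to the robot's right). A spring click stop pulls it to multiples of 0.7854 (45 degrees); pushed past halfway (about 1 N at the edge) it snaps to the next. Red is at click 5, 3.927 rad. It starts in, or at once springs into, click 1, 2 or 3. End stops at -0.3 and 5.8 rad.
- front_gap (a point): Fixed on the indicator: at its front under the pointer, 46 mm ahead of the wheel's axis, at mid-height of the wheel. At every click stop a gap between two ribs is centred here, and others every 45 degrees round the wheel. Gap floor and wheel top there are coloured; the colour here at clicks 0 to 7: white, black, orange, yellow, green, red, blue, copper-brown.
- vial_a: Bystander: glass vial with white cap and brown contents, loose, standing, 25 mm across, 55 mm high, origin under its centre.
- vial_b: Bystander: glass vial with white cap and grey contents, loose, standing, 25 mm across, 55 mm high, origin under its centre.
- cards: Bystander: pack of label cards with a rubber band, loose, lying flat, 57 x 85 x 13 mm, origin under its centre.

How it is judged:
By the outcome, as a careful person would: the job done as asked, in the order asked, and still so for the second after the job is handed in, with the robot touching nothing.
It also fails if it takes over 59 s, if anything falls off the work surface, if the arm or the gripper's body presses on something with over 40 N, if the wrist force passes 120 N, or if a joint passes its speed limit or range.

## Working session

There is one attempt and no reset: what is moved stays moved. The work goes in short steps, Python scripts to look and compute and a tool call to move; the robot and the scene stay as the last step left them, time stands still between calls to the robot, and variables do not carry over. Pictures are saved under pics/ and viewed, at most 10 in all, crops included, and the job is handed in when it is done.

Besides the shell and the picture viewer there is one more tool, called after "Request:" as name(argument=value, ...) on one line, values as JSON. arm_command: Moves the arm, as the interface text tells. Its arguments: {"type":"object","properties":{"deltas":{"type":"array"},"gripper":{"type":"number"}},"required":["deltas"]}

```bash
mkdir -p pics; cat > h.py <<'E'
import numpy as np, cv2
from station import arm, imaging
def cam(n,f=None):
    c=imaging.camera(n)
    if f: cv2.imwrite('pics/'+f,c['image'][:,:,::-1])
    return c
def ray(c,u,v,z):
    R=np.array(c['rotation']); 
    if R.shape!=(3,3): R=cv2.Rodrigues(R.astype(float))[0]
    d=R@np.array([(u-c['cx'])/c['fx'],(v-c['cy'])/c['fy'],1]); p=np.array(c['xyz'])
    return p+d*(z-p[2])/d[2]
def proj(c,P):
    R=np.array(c['rotation'])
    if R.shape!=(3,3): R=cv2.Rodrigues(R.astype(float))[0]
    q=R.T@(np.array(P,float)-np.array(c['xyz'])); return q[0]/q[2]*c['fx']+c['cx'],q[1]/q[2]*c['fy']+c['cy']
E
python3 - <<'E'
from h import *
for n in('top','scene'):
    c=cam(n,n+'0.png'); print(n,c['fx'],c['cx'],c['cy'],c['xyz'],c['rotation'])
s=arm.get_state(); print(s['clock'],s['position'],s['tool_rot'],s['finger_gap'],s['ft_force'])
print(cv2.Rodrigues(np.array(s['tool_rot']))[0].round(3))
E
```

```text
top 397.4594684743241 278.01415054153495 206.41682117778797 [368.10503027  62.10753688 975.64471542] [-2.15876916  2.05927887 -0.22122133]
scene 523.8272487618605 277.9161411582266 204.64847149684275 [  36.9227219  -612.67700017  545.06630258] [-2.01740143  0.67655766 -0.40539325]
0.1 [219.81697549 638.01464444 217.99641207] [-5.18792837e-01 -3.09822819e+00  1.55022922e-03] 92.76579187302868 [ 0.26073991  0.04774137 -0.74766104]
[[-0.945  0.326 -0.   ]
 [ 0.326  0.945 -0.001]
 [ 0.    -0.001 -1.   ]]
```

View pics/top0.png

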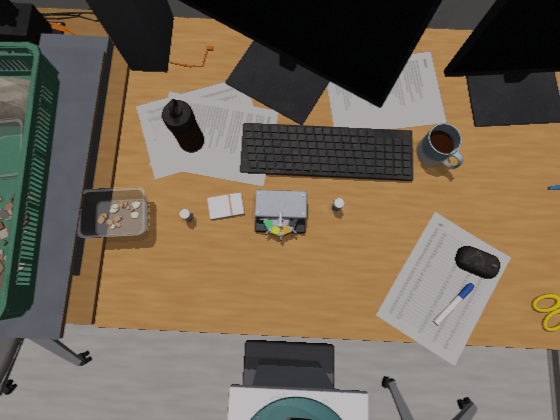

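View pics/scene0.png

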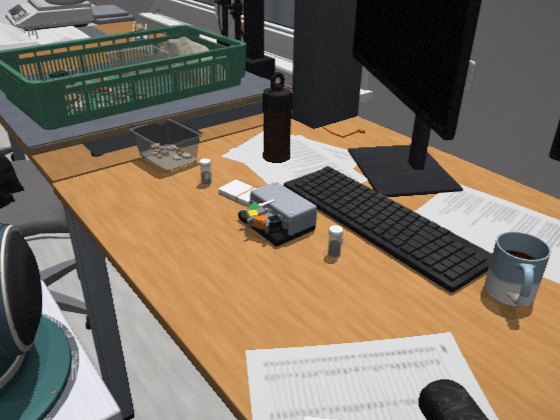

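The indicator is at about (281,212) in the top view, with vials at (186,215) and (338,204) and the cards at (226,206). In the scene view it is at about (280,212). I'll zoom in on both.

```bash
python3 - <<'E'
import cv2,numpy as np
a=cv2.imread('pics/top0.png')[180:245,241:321]; b=cv2.imread('pics/scene0.png')[175:250,230:330]
a=cv2.resize(a,None,fx=7,fy=7,interpolation=cv2.INTER_CUBIC)
b=cv2.resize(b,None,fx=7,fy=7,interpolation=cv2.INTER_CUBIC)
for im,u,v in((a,241,180),(b,230,175)):
    for k in range(0,im.shape[1],70): cv2.putText(im,str(u+k//7),(k,10),0,.35,(255,255,255),1)
    for k in range(0,im.shape[0],70): cv2.putText(im,str(v+k//7),(0,k+10),0,.35,(255,255,255),1)
cv2.imwrite('pics/ta.png',a);cv2.imwrite('pics/sa.png',b)
from h import *
t=imaging.camera('top')
for u,v in((281,212),(186,215),(338,204),(226,206),(281,192)): print(ray(t,u,v,55 if u!=226 else 13).round(0))
E
```

```text
[552.  61.  55.]
[534. 284.  55.]
[577. -74.  55.]
[569. 197.  13.]
[600.  63.  55.]
```

View pics/ta.png

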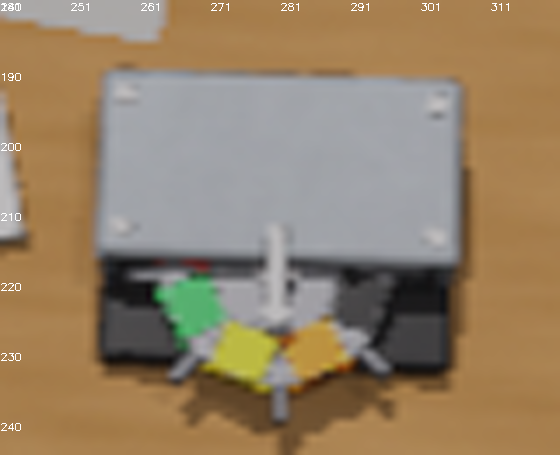

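View pics/sa.png

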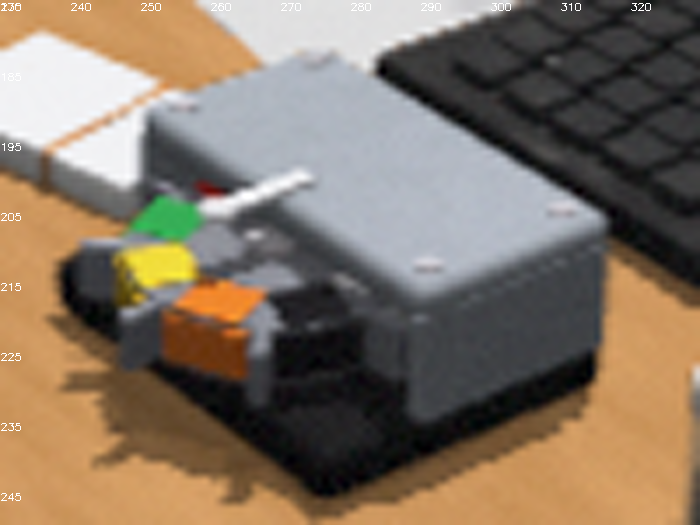

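The top crop shows the cover top corners at about (255.5,190), (307,191.5), (306,217.5) and (255,216.5). A rib sits at the pointer between yellow and orange, so the wheel is still springing. The scene crop has cover corners at about (275.5,182), (316.5,205.5), (289.5,217) and (251,192). Next I'll fit the pose.

```bash
cat >> h.py <<'E'
def pt(p,o): # own point (mm) -> world
    x,y,a=p; c,s=np.cos(a),np.sin(a); return [x+c*o[0]-s*o[1],y+s*o[0]+c*o[1],o[2]]
E
python3 - <<'E'
from h import *
from scipy.optimize import least_squares
t=cam('top','top1.png'); s=cam('scene','scene1.png')
C=[(66,62,56),(66,-62,56),(0,-62,56),(0,62,56)]
T=[(255.8,190.2),(306.8,191.4),(306,217.5),(255,216.7)]
S=[(275.5,182),(316.8,205.5),(289.5,217.3),(251,192)]
for W in((1,1),(1,0),(0,1)):
    f=lambda p:np.concatenate([w*(np.array(proj(c,pt(p,o)))-m) for w,c,M in((W[0],t,T),(W[1],s,S)) for o,m in zip(C,M)])
    r=least_squares(f,[550,60,0]); print(W,r.x.round(3),f(r.x).round(1))
    if W==(1,1): p=r.x
a=cv2.resize(t['image'][205:245,241:321],None,fx=7,fy=7,interpolation=cv2.INTER_CUBIC)[:,:,::-1].copy()
for o in[(-52,0,40),(-46,0,40),(0,0,40),(0,62,56),(0,-62,56),(-30,62,0),(-30,-62,0)]:
    u,v=proj(t,pt(p,o)); cv2.circle(a,(int((u-241+.5)*7),int((v-205+.5)*7)),3,(255,0,255),-1)
b=cv2.resize(s['image'][185:250,230:330],None,fx=5,fy=5,interpolation=cv2.INTER_CUBIC)[:,:,::-1].copy()
for o in[(-52,0,40),(-46,0,31),(0,62,56),(0,-62,56),(-30,62,0),(-30,-62,0)]:
    u,v=proj(s,pt(p,o)); cv2.circle(b,(int((u-230+.5)*5),int((v-185+.5)*5)),3,(255,0,255),-1)
o=np.zeros((620,600,3),np.uint8);o[:280,:560]=a;o[285:285+325,:500]=b
cv2.imwrite('pics/c1.png',o[:600])
E
```

```text
(1, 1) [5.38749e+02 5.94590e+01 1.90000e-02] [ 0.2 -0.8  1.1 -0.5  1.6  0.6 -0.1 -0.1 -0.1 -1.4  0.4  0.1  0.1 -0.2
 -2.4 -1.8]
(1, 0) [5.38203e+02 6.09390e+01 2.50000e-02] [-0.6 -0.4  0.4 -0.5  1.   0.6 -0.7  0.2 -0.  -0.  -0.  -0.  -0.  -0.
 -0.  -0. ]
(0, 1) [5.37943e+02 5.71700e+01 1.30000e-02] [ 0.  -0.   0.  -0.   0.   0.   0.   0.   0.5 -0.8  0.9  0.9  0.4  0.6
 -1.9 -1.2]
```

View pics/c1.png

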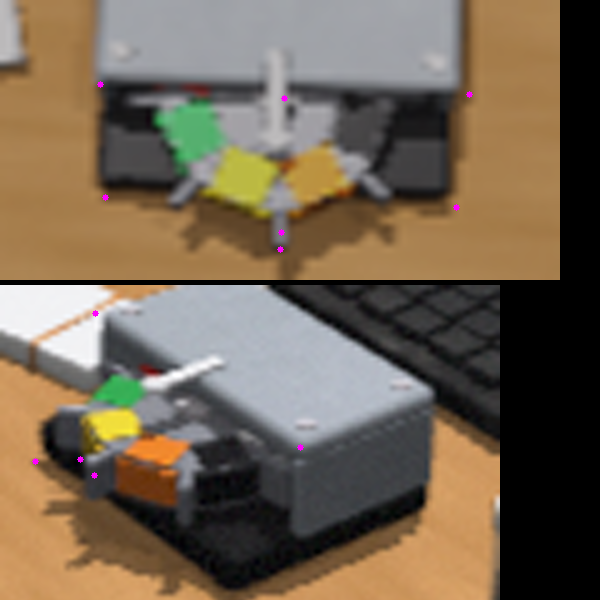

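Request:
arm_command(deltas=[-1, -1.2, 0, 0.03, -3, -3.7, 0, 0.1, -5.5, -6.8, 0, 0.18, -8, -9.9, 0, 0.26, -10.5, -13, 0, 0.34, -13, -16.1, 0, 0.42, -15.5, -19.2, 0, 0.5, -18, -22.3, 0, 0.58, -20.5, -25.4, 0, 0.66, -23, -28.4, 0, 0.74, -25, -30.9, 0, 0.8, -25, -30.9, 0, 0.8], gripper=1)

```text
clock: 1.25
position: [356.9, 260.7, 219.0]
tool_rot: [1.694, 2.644, 0.001]
ft_force: [-0.3, -0.9, 0.2]
finger_gap: 17.7
grasp_force: 0.0
```

```bash
cat >> h.py <<'E'
P=np.array([541,61,0.02])
def go(own,z,phi=0):  # delta to tool at own (x,y), z, tool y along own x rotated by phi
    s=arm.get_state(); R=cv2.Rodrigues(np.array(s['tool_rot']))[0]
    w=pt(P,(own[0],own[1],z)); d=R.T@(np.array(w)-s['position'])/10
    ya=np.arctan2(R[1,1],R[0,1]); tw=ya-(P[2]+phi)
    return np.append(d,(tw+np.pi)%(2*np.pi)-np.pi).round(3)
def own(w):
    d=np.array(w[:2])-P[:2]; c,s=np.cos(P[2]),np.sin(P[2]); return np.array([c*d[0]+s*d[1],-s*d[0]+c*d[1]])
E
python3 -c "
from h import *
s=arm.get_state();print(s['clock'],s['position'],s['q'],s['finger_gap'],go((-115,0),120))"
```

```text
1.25 [356.89812546 260.68086569 219.00383987] [ 5.73915926e-01 -4.10615041e-01  1.91127052e+00 -1.17322730e-03
  1.64005438e+00  1.42636956e-01] 17.73810427026662 [-21.228  -2.173   9.92    0.411]
```

Request:
arm_command(deltas=[-1.5, -0.2, 0.7, 0.03, -4, -0.4, 1.9, 0.08, -6.5, -0.7, 3, 0.13, -9, -0.9, 4.2, 0.18, -11.5, -1.2, 5.4, 0.23, -14, -1.4, 6.5, 0.28, -16.5, -1.7, 7.7, 0.33, -19, -1.9, 8.9, 0.38, -20.5, -2.1, 9.6, 0.4, -21.2, -2.2, 9.9, 0.41, -21.2, -2.2, 9.9, 0.41, -21.2, -2.2, 9.9, 0.41])

```text
clock: 2.25
position: [425.8, 63.8, 120.0]
tool_rot: [-2.188, -2.254, -0.0]
ft_force: [0.4, 0.0, -0.2]
finger_gap: 0.4
grasp_force: 0.0
```

```bash
python3 -c "
from h import *
t=cam('top');b=cam('scene')
s=arm.get_state();print(s['clock'],s['position'],s['finger_gap'],s['ft_force'],go((-61,0),120),go((-100,0),27))
a=cv2.resize(t['image'][180:255,231:331],None,fx=5,fy=5,interpolation=2)
b=cv2.resize(b['image'][125:250,190:330],None,fx=3,fy=3,interpolation=2)
o=np.zeros((600,500,3),np.uint8);o[:375]=a;o2=np.zeros((600,500,3),np.uint8)
o=np.zeros((375,800,3),np.uint8);o[:,:420]=b;o[:300,420:]=cv2.resize(a,(380,300))[:,:380]
cv2.imwrite('pics/c2.png',o[:,:,::-1])"
```

```text
2.35 [425.84778323  64.29551337 120.29368926] 0.5564362781139655 [-0.09478708  0.07052753  0.4037432 ] [-0.617  5.4    0.033  0.011] [-0.578  1.493  9.33   0.011]
```

View pics/c2.png

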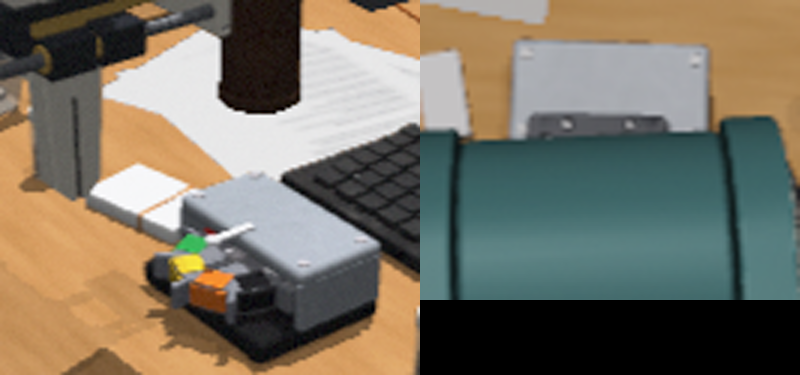

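The wheel still rests half-way: there is a rib under the pointer, yellow (scene crop about (186,267)) to its left and orange (210,292) to its right. I'll enter the yellow gap at 22.5° left with the closed fingertips and sweep it to the front.

```bash
cat >> h.py <<'E'
def polar(th,r,z): th=np.radians(th); return go((-r*np.cos(th),r*np.sin(th)),z,-th)
E
python3 -c "
from h import *
print(polar(22.5,98,120),polar(22.5,98,28))"
```

```text
[3.164 2.486 0.032 0.403] [3.162 2.479 9.232 0.403]
```

Request:
arm_command(deltas=[0.8, 0.6, 0, 0.1, 1.6, 1.2, 0, 0.2, 2.4, 1.9, 0, 0.3, 3.2, 2.5, 0, 0.4, 3.2, 2.5, 1.5, 0.4, 3.2, 2.5, 3.5, 0.4, 3.2, 2.5, 5.5, 0.4, 3.2, 2.5, 7.5, 0.4, 3.2, 2.5, 9.0, 0.4, 3.2, 2.5, 9.2, 0.4, 3.2, 2.5, 9.2, 0.4])

```text
clock: 3.27
position: [449.5, 96.8, 27.6]
tool_rot: [-2.591, -1.775, 0.001]
ft_force: [0.3, -0.4, 0.9]
finger_gap: 0.2
grasp_force: 0.0
```

```bash
python3 -c "
from h import *
s=arm.get_state();print(s['clock'],s['position'],s['ft_force'],own(s['position']))
b=cam('scene')
cv2.imwrite('pics/c3.png',cv2.resize(b['image'][150:250,200:340],None,fx=4,fy=4,interpolation=2)[:,:,::-1])
print(polar(22.5,61,28))
for th in (16,8,0): print(polar(th,61,28))"
```

```text
3.2667 [449.45719229  96.77420799  27.56890065] [ 0.2955639  -0.37627402  0.89816885] [-90.8090633   37.59778748]
[-2.300e-02  3.671e+00  5.500e-02  3.000e-03]
[-0.714  3.708  0.054 -0.111]
[-1.551  3.861  0.054 -0.25 ]
[-2.359  4.129  0.054 -0.39 ]
```

View pics/c3.png

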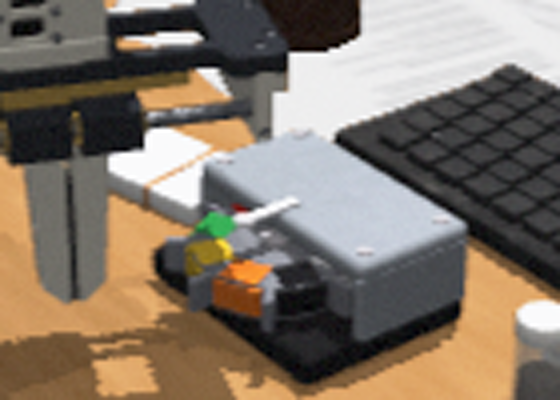

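The fingertips are narrow (about 16 mm deep radially), hovering at (75,297) in front of the yellow gap at (207,258). So I'll aim for a TCP radius of about 53 mm.

Request:
arm_command(deltas=[0, 0.5, 0, 0, 0, 1.2, 0, 0, 0, 2.0, 0, 0, 0, 2.8, 0, 0, 0, 3.4, 0, 0, 0, 3.9, 0, 0, 0, 4.2, 0, 0, 0, 4.4, 0, 0, 0, 4.4, 0, 0])

```text
clock: 4.07
position: [490.4, 80.2, 27.5]
tool_rot: [-2.592, -1.772, 0.003]
ft_force: [-7.1, 2.5, 3.7]
finger_gap: 0.5
grasp_force: 3.6
```

```bash
python3 -c "
from h import *
s=arm.get_state();print(s['clock'],s['position'],s['ft_force'],own(s['position']))
b=cam('scene')
cv2.imwrite('pics/c4.png',cv2.resize(b['image'][170:250,220:320],None,fx=6,fy=6,interpolation=2)[:,:,::-1])
for th in (15,7.5,0,-7.5,-15,-22.5,-30,-37.5,-45): print(th,polar(th,53,28))"
```

```text
4.0667 [490.44068379  80.20213828  27.47473369] [-7.12662273  2.46098292  3.68466287] [-50.16518752  20.20941689]
15 [-0.642  0.152 -0.051 -0.129]
7.5 [-1.322  0.286 -0.051 -0.26 ]
0 [-1.979  0.508 -0.051 -0.391]
-7.5 [-2.601  0.814 -0.052 -0.522]
-15 [-3.178  1.198 -0.052 -0.653]
-22.5 [-3.7    1.654 -0.053 -0.784]
-30 [-4.158  2.175 -0.054 -0.915]
-37.5 [-4.544  2.751 -0.055 -1.046]
-45 [-4.852  3.372 -0.056 -1.177]
```

View pics/c4.png

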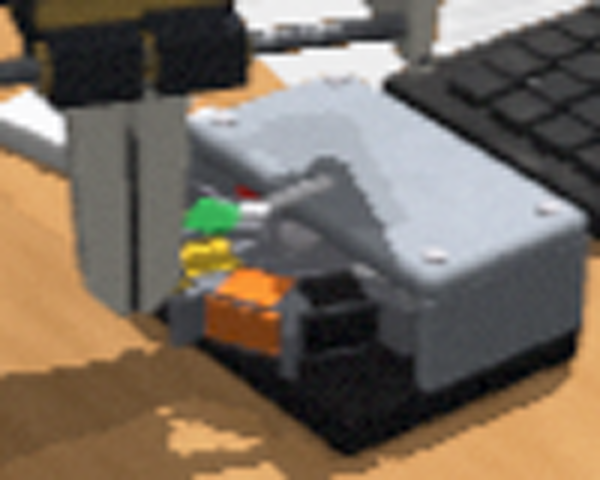

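The fingertip reached the gap floor sooner than planned (7 N), so I'll back off a little and check that the box hasn't moved.

Request:
arm_command(deltas=[0, -0.3, 0, 0, 0, -0.5, 0, 0, 0, -0.5, 0, 0])

```text
clock: 4.37
position: [485.9, 82.0, 27.6]
tool_rot: [2.593, 1.774, -0.0]
ft_force: [-0.6, -0.8, 0.6]
finger_gap: 0.7
grasp_force: 0.2
```

```bash
python3 -c "
from h import *
s=arm.get_state();print(s['clock'],s['position'],s['ft_force'],own(s['position']),np.hypot(*own(s['position'])))
b=cam('scene')['image'];a=cv2.imread('pics/scene1.png')[:,:,::-1]
g=lambda i:cv2.cvtColor(np.ascontiguousarray(i),cv2.COLOR_RGB2GRAY)
for n,(u0,u1,v0,v1) in dict(right=(284,318,195,240),backcorner=(295,320,190,225),kbd=(330,380,185,240),vialb=(325,345,225,258)).items():
    A=g(a)[v0:v1,u0:u1].astype(np.float32);B=g(b)[v0:v1,u0:u1].astype(np.float32)
    print(n,cv2.phaseCorrelate(A,B,cv2.createHanningWindow((u1-u0,v1-v0),cv2.CV_32F)))
"
```

```text
4.3667 [485.93725399  81.95378356  27.58244468] [-0.60280619 -0.76600103  0.5629203 ] [-54.6326861   22.05077445] 58.91491359454332
right ((0.8582019925636146, 0.7035871946772438), 0.9326958185360755)
backcorner ((1.134536167902393, 0.21001631546304722), 0.8209686046176486)
kbd ((-0.042088515115239034, 0.020417742255755655), 0.9758423743247986)
vialb ((0.10036129970193208, 0.09864530708304287), 1.039850417441792)
```

The box moved only about 1 px (1–2 mm). Next is the slow sweep to the front at radius 58.5 mm.

```bash
sed -i 's/^P=.*/P=np.array([542.3,61,0.02])/' h.py; python3 -c "
from h import *
s=arm.get_state();print(own(s['position']),proj(imaging.camera('scene'),(600,20,56)),proj(imaging.camera('scene'),(602,20,56)))
for th in (22,18,14,10,6,3,0,-3,-6): print(th,polar(th,59,28))"
```

```text
[-55.78319379  22.08462458] (np.float64(307.25938401013167), np.float64(201.92136485661393)) (np.float64(308.0774829623023), np.float64(201.60381188772578))
22 [ 0.04   0.087 -0.031 -0.007]
18 [-0.371  0.104 -0.031 -0.077]
14 [-0.78   0.15  -0.031 -0.147]
10 [-1.185  0.224 -0.031 -0.216]
6 [-1.584  0.327 -0.031 -0.286]
3 [-1.878  0.421 -0.031 -0.339]
0 [-2.167  0.532 -0.031 -0.391]
-3 [-2.449  0.657 -0.031 -0.443]
-6 [-2.725  0.797 -0.031 -0.496]
```

Request:
arm_command(deltas=[-0.2, 0.1, 0, -0.04, -0.4, 0.1, 0, -0.08, -0.6, 0.1, 0, -0.11, -0.8, 0.15, 0, -0.15, -1.0, 0.2, 0, -0.18, -1.2, 0.22, 0, -0.22, -1.4, 0.27, 0, -0.25, -1.6, 0.33, 0, -0.29, -1.8, 0.4, 0, -0.33, -2.0, 0.47, 0, -0.36, -2.17, 0.53, 0, -0.39, -2.17, 0.53, 0, -0.39])

```text
clock: 5.52
position: [483.4, 59.6, 27.7]
tool_rot: [2.199, 2.244, 0.0]
ft_force: [-0.4, -0.2, 0.3]
finger_gap: 0.5
grasp_force: 0.0
```

```bash
python3 -c "
from h import *
s=arm.get_state();print(s['clock'],s['position'],s['ft_force'],own(s['position']))
b=cam('scene')
cv2.imwrite('pics/c5.png',cv2.resize(b['image'][170:250,220:320],None,fx=6,fy=6,interpolation=2)[:,:,::-1])
for th in (-5,-10,-15,-20,-25,-30,-35,-40,-45): print(th,polar(th,59,28))"
```

```text
5.5167 [483.39200499  59.56739607  27.71310154] [-0.41916652 -0.19693735  0.29893028] [-58.92486398  -0.25423606]
-5 [-0.501  0.017 -0.03  -0.089]
-10 [-1.011  0.085 -0.03  -0.176]
-15 [-1.513  0.197 -0.03  -0.264]
-20 [-2.004  0.352 -0.03  -0.351]
-25 [-2.479  0.55  -0.03  -0.438]
-30 [-2.935  0.789 -0.03  -0.525]
-35 [-3.369  1.066 -0.03  -0.613]
-40 [-3.777  1.38  -0.03  -0.7  ]
-45 [-4.156  1.728 -0.03  -0.787]
```

View pics/c5.png

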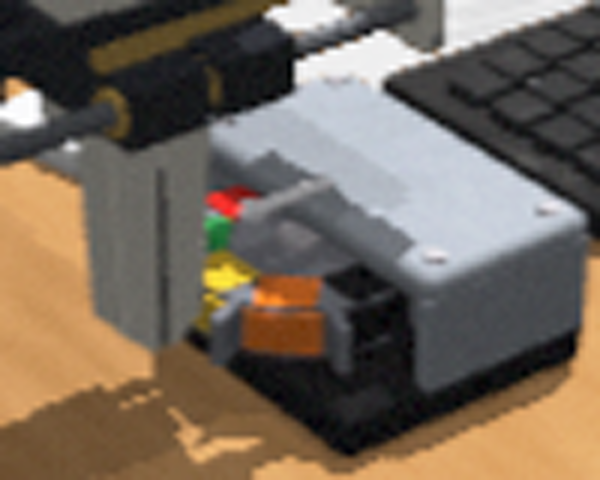

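The wheel has moved to click 3: yellow (230,275) is at the front, and red is peeping out at (230,200). The box is steady. I'll sweep 45° to the right for click 4.

Request:
arm_command(deltas=[-0.4, 0.02, 0, -0.07, -0.8, 0.05, 0, -0.14, -1.2, 0.13, 0, -0.21, -1.6, 0.22, 0, -0.28, -2.0, 0.35, 0, -0.35, -2.35, 0.5, 0, -0.42, -2.7, 0.67, 0, -0.48, -3.05, 0.86, 0, -0.55, -3.4, 1.08, 0, -0.62, -3.75, 1.36, 0, -0.69, -4.0, 1.58, 0, -0.75, -4.1, 1.68, 0, -0.78])

```text
clock: 6.57
position: [501.1, 18.9, 27.7]
tool_rot: [1.179, 2.912, 0.0]
ft_force: [0.9, -0.8, -0.2]
finger_gap: 0.7
grasp_force: 0.0
```

```bash
cat >> h.py <<'E'
def cols(b): # coloured blobs near the wheel in the scene view
    h=cv2.cvtColor(np.ascontiguousarray(b['image'][180:245,235:300]),cv2.COLOR_RGB2HSV)
    for n,(lo,hi) in dict(red=(0,4),red2=(174,180),orange=(8,13),yellow=(22,32),green=(50,80),blue=(95,125)).items():
        m=(h[...,0]>=lo)&(h[...,0]<=hi)&(h[...,1]>190)&(h[...,2]>90); v,u=np.nonzero(m)
        if len(u)>3: print(n,len(u),(u.mean()+235).round(1),(v.mean()+180).round(1),end='; ')
    print()
def shift():
    g=lambda i:cv2.cvtColor(np.ascontiguousarray(i),cv2.COLOR_RGB2GRAY)
    b=cam('scene');a=cv2.imread('pics/scene1.png')[:,:,::-1]; u0,u1,v0,v1=295,320,190,225
    print('shift',cv2.phaseCorrelate(*[np.float32(g(i)[v0:v1,u0:u1]) for i in(a,b['image'])],cv2.createHanningWindow((u1-u0,v1-v0),cv2.CV_32F))[0]); cols(b)
E
python3 -c "
from h import *
s=arm.get_state();print(s['clock'],s['position'],s['ft_force'],own(s['position']))
cols({'image':cv2.imread('pics/scene1.png')[:,:,::-1]})
shift()
print(polar(-45,59,28),polar(-45,98,28))"
```

```text
6.5667 [501.14556438  18.93528875  27.68821585] [ 0.9465289  -0.80625024 -0.23837945] [-41.98744314 -41.23326475]
orange 70 259.2 223.5; yellow 32 252.3 213.0; 
shift (1.1065725260000043, 0.052797367163968545)
orange 55 282.6 222.0; 
[-0.05  -0.017 -0.031 -0.004] [-0.063 -3.917 -0.031 -0.004]
```

Orange has moved right to (282.6,222) and the box is still. Now I'll retract radially.

Request:
arm_command(deltas=[0, -0.3, 0, 0, 0, -0.8, 0, 0, 0, -1.6, 0, 0, 0, -2.4, 0, 0, 0, -3.2, 0, 0, 0, -3.8, 0, 0, 0, -3.8, 0, 0])

```text
clock: 7.2
position: [473.6, -9.0, 27.7]
tool_rot: [1.184, 2.91, -0.0]
ft_force: [-0.1, -0.9, 0.5]
finger_gap: 0.6
grasp_force: 0.0
```

```bash
python3 -c "
from h import *
s=arm.get_state();print(s['clock'],s['ft_force'],own(s['position']))
shift()
for t in(-30,-15,0): print(polar(t,98,28))
print(polar(0,59,28))"
```

```text
7.2 [-0.12853466 -0.93470234  0.46644555] [-70.12905302 -68.58109953]
shift (1.0820487226704518, 0.18168915980686862)
orange 68 282.4 221.2; 
[ 2.439  0.266 -0.017  0.254]
[ 4.809  1.227 -0.018  0.516]
[ 6.851  2.769 -0.018  0.778]
[ 4.113  5.547 -0.016  0.778]
```

Request:
arm_command(deltas=[0.8, 0, 0, 0.09, 1.6, 0.15, 0, 0.17, 2.4, 0.27, 0, 0.25, 3.2, 0.5, 0, 0.34, 4.0, 0.85, 0, 0.43, 4.8, 1.23, 0, 0.52, 5.5, 1.7, 0, 0.6, 6.2, 2.2, 0, 0.69, 6.85, 2.77, 0, 0.78, 6.85, 2.77, 0, 0.78])

```text
clock: 8.08
position: [444.6, 60.6, 27.8]
tool_rot: [-2.204, -2.238, -0.001]
ft_force: [0.5, -0.2, 0.4]
finger_gap: 0.8
grasp_force: 0.0
```

```bash
python3 -c "
from h import *
s=arm.get_state();print(s['clock'],s['ft_force'],own(s['position']))
shift();b=cam('scene');cv2.imwrite('pics/c6.png',cv2.resize(b['image'][170:250,220:320],None,fx=6,fy=6,interpolation=2)[:,:,::-1])
print(polar(0,59,28))
h=cv2.cvtColor(np.ascontiguousarray(b['image'][185:240,240:290]),cv2.COLOR_RGB2HSV)
for n,lo,hi in(('r',0,5),('o',8,16),('y',20,34),('g',45,85)):
  m=(h[...,0]>=lo)&(h[...,0]<=hi)&(h[...,1]>150)&(h[...,2]>60);v,u=np.nonzero(m);print(n,len(u),u.mean()+240,v.mean()+185)
for th in(45,0,-45):
  t=np.radians(th);print(th,proj(b,pt(P,(-43*np.cos(t),43*np.sin(t),40))))
"
```

```text
8.0833 [ 0.50464931 -0.18357571  0.4021174 ] [-97.68382595   1.50901936]
shift (1.0927141900363004, 0.1279535985422875)
red 33 253.3 208.6; orange 71 282.2 221.0; yellow 60 267.0 224.8; blue 15 257.5 203.1; 
[-6.500e-02  3.862e+00 -2.900e-02  3.000e-03]
r 44 252.88636363636363 208.25
o 104 281.0480769230769 220.125
y 130 267.1461538461538 222.47692307692307
g 63 254.4126984126984 217.14285714285714
45 (np.float64(246.57154827031954), np.float64(208.01014634079388))
0 (np.float64(250.68952629511858), np.float64(216.90763983156984))
-45 (np.float64(266.28148844213007), np.float64(221.7212917880061))
```

This is click 4 as expected: green is at the front (254,217), yellow at -45° and red at +45°. I'll enter the front gap for the last click.

Request:
arm_command(deltas=[-0.07, 0.5, 0, 0, -0.07, 1.2, 0, 0, -0.07, 2.0, 0, 0, -0.07, 2.8, 0, 0, -0.07, 3.4, 0, 0, -0.07, 3.7, 0, 0, -0.07, 3.85, 0, 0, -0.07, 3.85, 0, 0])

```text
clock: 8.85
position: [483.2, 59.5, 27.5]
tool_rot: [-2.2, -2.242, 0.001]
ft_force: [0.9, 0.2, -0.2]
finger_gap: 0.4
grasp_force: 0.0
```

```bash
python3 -c "
from h import *
s=arm.get_state();print(s['clock'],s['ft_force'],own(s['position']))
shift()
for th in (-10,-20,-30,-40,-45): print(th,polar(th,59,28))"
```

```text
8.85 [ 0.87665598  0.2110188  -0.23758587] [-59.07084471  -0.32109775]
shift (1.1189706258821541, 0.2198617570858481)
red 12 256.0 208.5; orange 84 281.3 220.3; yellow 87 267.3 222.7; blue 15 257.5 203.1; 
-10 [-0.993  0.122 -0.051 -0.175]
-20 [-1.986  0.389 -0.052 -0.35 ]
-30 [-2.918  0.824 -0.052 -0.525]
-40 [-3.76   1.415 -0.052 -0.699]
-45 [-4.139  1.763 -0.052 -0.786]
```

Request:
arm_command(deltas=[-0.4, 0.02, 0, -0.07, -0.8, 0.06, 0, -0.14, -1.2, 0.14, 0, -0.21, -1.6, 0.23, 0, -0.28, -2.0, 0.37, 0, -0.35, -2.35, 0.52, 0, -0.42, -2.7, 0.69, 0, -0.48, -3.05, 0.88, 0, -0.55, -3.4, 1.11, 0, -0.62, -3.75, 1.38, 0, -0.69, -4.0, 1.6, 0, -0.75, -4.1, 1.7, 0, -0.78])

```text
clock: 9.9
position: [500.8, 18.6, 27.7]
tool_rot: [1.177, 2.913, -0.0]
ft_force: [0.1, 0.3, -0.6]
finger_gap: 0.5
grasp_force: 0.0
```

Request:
arm_command(deltas=[0, 0, 0, 0, 0, -0.3, 0, 0, 0, -0.8, 0, 0, 0, -1.6, 0, 0, 0, -2.4, 0, 0, 0, -3.2, 0, 0, 0, -3.8, 0, 0, 0, -3.8, -3, 0, 0, -3.8, -6.5, 0, 0, -3.8, -10, 0, 0, -3.8, -13, 0, 0, -3.8, -13, 0])

```text
clock: 10.9
position: [476.0, -8.9, 164.1]
tool_rot: [1.18, 2.903, 0.004]
ft_force: [-0.0, 0.2, 1.3]
finger_gap: 0.5
grasp_force: 0.0
```

```bash
python3 -c "
from h import *
s=arm.get_state();print(s['clock'],s['position'],s['ft_force'],own(s['position']))
shift();b=cam('scene');cv2.imwrite('pics/c7.png',cv2.resize(b['image'][130:270,180:360],None,fx=4,fy=4,interpolation=2)[:,:,::-1])"
```

```text
10.9 [475.95107312  -8.87238292 164.10428414] [-0.04764497  0.20513857  1.28640042] [-67.73301203 -68.53151883]
shift (1.2007141670561552, 0.10224185073117553)
red 50 255.1 216.6; red2 4 254.2 215.2; yellow 68 281.6 220.5; blue 31 253.4 208.5;
```

View pics/c7.png

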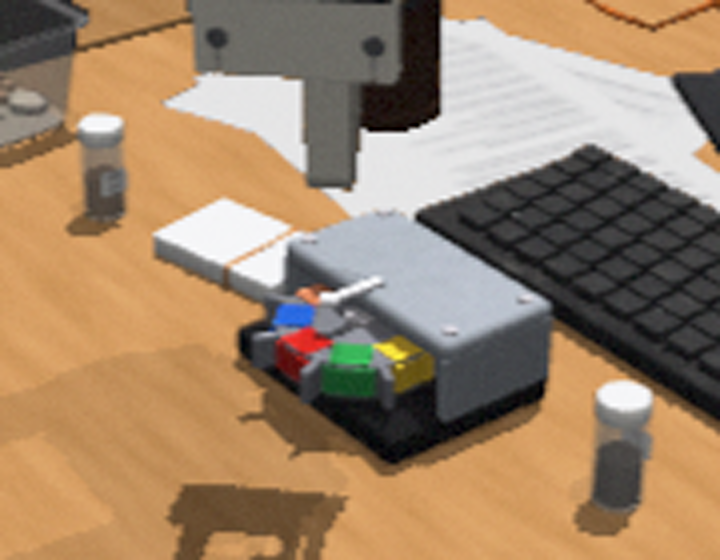

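Red (302,352) sits in the front gap under the pointer, with blue to its left and green to its right. The vials and cards stand undisturbed and the hand is clear above.

```bash
python3 -c "
from h import *
print(arm.sign_off())"
```

```text
the job is handed in; nothing more can be done
None
```

The wheel is clicked in at red under the pointer and never ran past it, the vials and cards look undisturbed and the hand is clear; my first touch, at about 7 N, nudged the indicator by an estimated 1–3 mm. The job is handed in; sign-off gave no verdict.

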